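# Rack two sample tubes in the holes that fit

## Task

Put the two misplaced tubes in the graded rack, each hanging upright and fully home in the one hole that matches its diameter: the slim blue-capped tube standing in the wrong hole, and the fat orange-capped tube lying on the bench. On its way the orange-capped tube must recline in the slanted rest, foot against the stop, and be let go there so that it can be taken again by its cap. Leave the green-capped tube, bottle, carton and beaker where they are.

Things in the scene. Friction and masses are not known exactly. Their poses are not given: they have to be found in the camera images.
- rack: Fixed blue tube rack, 56 mm deep (x), 236 mm long (y), top 92 mm up; origin under its centre on the bench. One row of five through-holes along y, 44 mm apart, graded 10 mm (-y end) to 26 mm (+y end); top plate 22 mm thick, open below: a tube hangs by its cap's shoulder, foot 12 mm off the bench. No cap can enter any hole.
- hole10 (a point): Centre of the mouth, on the rack's top face, of the hole for 10 mm tubes (hole is 11.5 mm wide with a 1.5 mm chamfer). Axes as the rack's. Empty.
- hole14 (a point): Centre of the mouth, on the rack's top face, of the hole for 14 mm tubes (hole is 15.5 mm wide with a 1.5 mm chamfer). Axes as the rack's. Empty at the start.
- hole18 (a point): Centre of the mouth, on the rack's top face, of the hole for 18 mm tubes (hole is 19.5 mm wide with a 1.5 mm chamfer). Axes as the rack's. The green-capped tube hangs here.
- hole22 (a point): Centre of the mouth, on the rack's top face, of the hole for 22 mm tubes (hole is 23.5 mm wide with a 1.5 mm chamfer). Axes as the rack's. Blocked at the start by the blue-capped tube.
- hole26 (a point): Centre of the mouth, on the rack's top face, of the hole for 26 mm tubes (hole is 27.5 mm wide with a 1.5 mm chamfer). Axes as the rack's. Empty.
- orange_tube: Fat tube, orange cap, barrel 22 mm in diameter, 50 to 100 g; at first lies on the bench on barrel and a flat cap side, cap end 0.058 rad higher, axis 13.5 mm up at the origin, 16 mm at mid cap. White round barrel 80 mm long, its foot a hemisphere; square cap 30 x 30 x 28 mm tall. Origin on the axis 54 mm from either end; z from foot to cap, x and y normal to cap sides.
- orange_tube_shoulder (a point): On the orange-capped tube's axis where the barrel meets the cap's flat underside, 80 mm from the foot. Axes as the tube's.
- orange_tube_foot (a point): On the orange-capped tube's axis at the foot end. Axes as the tube's.
- blue_tube: Slim tube, blue cap, barrel 14 mm in diameter, 35 to 70 g; at first hangs upright and loose in the 22 mm hole, where it does not belong. White round barrel 80 mm long, its foot a hemisphere; square cap 30 x 30 x 28 mm tall. Origin on the axis 54 mm from either end; z from foot to cap, x and y normal to cap sides.
- blue_tube_shoulder (a point): On the blue-capped tube's axis where the barrel meets the cap's flat underside, 80 mm from the foot.
- blue_tube_foot (a point): On the blue-capped tube's axis at the foot end.
- green_tube: Bystander: green-capped tube, barrel 18 mm in diameter, hanging where it belongs, in the 18 mm hole. White round barrel 80 mm long, its foot a hemisphere; square cap 30 x 30 x 28 mm tall. Origin on the axis 54 mm from either end; z from foot to cap, x and y normal to cap sides.
- rest: Fixed slanted rest: grey 45 degree trough on a steel foot 100 x 60 mm; origin under it on the bench, x level towards the trough's upper end, z up. Trough 27 mm wide inside, walls 14 mm tall, floor 64 mm long from the foot stop, open above and at the upper end. A tube reclines foot down against the stop, its cap 16 mm clear of the trough's end, free on all sides.
- rest_seat (a point): Where the centre of the orange-capped tube's foot lies when it reclines in the rest: on the trough's axis at the foot stop, 11 mm off the floor. Axes as the rest's: the reclining tube's axis runs, foot to cap, along x and z in equal parts.
- amber_bottle: Bystander: loose amber reagent bottle, 52 mm in diameter, 115 mm tall, standing; origin under its centre.
- carton: Bystander: loose teal glove carton, white band and slot, 100 x 130 x 85 mm; origin under its centre.
- beaker: Bystander: loose white beaker 72 mm in diameter, 90 mm tall, standing; origin under its centre.
There are look-alikes about, which are no part of the job. Leave any yellow look-alike of the blue_tube alone.

How it is judged:
By the outcome, as a careful person would: the job done as asked, in the order asked, and still so for the second after the job is handed in, with the robot touching nothing.
It also fails if it takes over 72 s, if anything falls off the work surface, if the arm or the gripper's body presses on something with over 40 N, if the wrist force passes 120 N, or if a joint passes its speed limit or range.

## Robot

A 6-joint arm with a two-finger parallel gripper is mounted at the origin on the work surface. World frame = base frame: x ahead of the robot, y to its left, z up, the work surface at z = 0. Lengths are in mm, angles in rad, forces in N, time in s.
With the tool pointing down it reaches from about 275 to 1000 mm from the base axis. Payload 8.4 kg.
Tool frame: the origin (TCP) lies at the very end of the fingers, on their centre line; the grasp point (between the pads) lies 19 mm behind it; z points along the fingers, x is the direction in which the jaws open and shut, and the axes are right-handed (so a half turn about z gives the same grasp; the last joint's range is limited). The gripper opens to 85 mm and grips with 20 to 120 N. Pads are 22 mm wide; open, the fingers measure 114 mm over their backs; the gripper's body (76 mm by 85 mm) begins 54 mm behind the grasp point. The pads swing forward as they close: fully open they stand 13 mm farther back than shut.
Start: joints at [1.12, 0.353, 1.633, -0, 1.155, -0.002], TCP at [271.177, 563.108, 231.281] pointing down, gripper open.
Joint ranges: [-2.63, 2.63], [-0.92, 2.1], [0.06, 2.66], [-1.3, 4.44], [0, 2.69], [-3.02, 3.02]. Speed limits (rad/s): [2.22, 2.22, 2.79, 3.14, 3.14, 3.14].

## Interface

Orientations are given as [roll, pitch, yaw] about the fixed x, y, z axes, in that order (R = Rz(yaw) Ry(pitch) Rx(roll)).
In Python, from rig import sense, grab_frame, calibration, sign_off gives the robot as it stands.
- The arm moves only by the tool servo_tool, never from a script. Its argument "series" is one flat list of numbers, 4 for each row, row after row: the shift along the world's x, y, z in m, then the turn about the world's z in degrees. In form: [x, y, z, yaw, x, y, z, yaw, ...]. A call has 1 to 8 rows; each row shifts and turns the commanded pose from where the row before left it; what a row does not reach is not made up. A row lasts 1/12 s, in which the tool goes at most 41.7 mm and 7.16 degrees, less where a joint would pass 70% of its speed; a pose out of reach is approached as far as the arm can. A call is refused whole if a number of a shift passes 0.0417 or a number of a turn 7.16, either way. A call with a gripper value outside its range is refused whole. "gripper" is the finger opening in m, from 0 to 0.0854, set as the call begins (left out, the last holds). The fingers move at their own pace and stop on an object; "newtons" is the grip in N (left out, the last holds). Time passes only in rows, so rows that do not move let the fingers close. It gives the time, the measured TCP pose, the force and the opening at its end, in the units of the state.
- sense(): the state, without advancing time (a new reading comes with each control period).
- grab_frame(name): name is "scene" or "top"; returns the picture (480x640x3 uint8, blue, green, red); there is no depth.
- calibration(name): a dict with "fx", "fy", "cx", "cy" (pixels), "distortion" ([k1, k2, p1, p2, k3] as OpenCV has them; the pictures are not rectified), "rvec" (rotation vector, rad) and "tvec" (3), from world to camera coordinates, as OpenCV has them. Camera axes: x right, y down, z forward; pixel columns grow to the right and rows downward; lengths in mm; the calibration is good to about 2 mm. A picture is of the moment at which its call begins. calibration takes no time and is no camera call.
- sign_off(): hands the job in, once; it reports no verdict.
The state is a dict: "clock": time; "qpos": joint angles; "qvel": joint speeds; "joint_efforts": joint torques, N m; "eef_pos": TCP position; "tcp_rot": TCP orientation; "contact_force": force on the tool from outside, world axes, zero at the start; "wrist_torque": the same for the moment, N m; "opening": opening from 0.0 (shut) to 1.0 (fully open).
Only numpy, scipy, OpenCV 4.12 (cv2) and the standard library are available. Lean on these libraries where they do the work, as an engineer would, in place of code of your own. Each camera call takes 0.05 s, during which the arm holds its last target. There are 200 camera calls.

## Working session

There is one attempt and no reset: what is moved stays moved. The work goes in short steps, Python scripts to look and compute and a tool call to move; the robot and the scene stay as the last step left them, time stands still between calls to the robot, and variables do not carry over. Pictures are saved under pics/ and viewed, about 8 in all and at most 12, crops included, and the job is handed in when it is done.

Besides the shell and the picture viewer there is one more tool, called after "Emit:" as name(argument=value, ...) on one line, values as JSON. servo_tool: Moves the arm, as the interface text tells. Its arguments: {"type":"object","properties":{"series":{"type":"array"},"gripper":{"type":"number"},"newtons":{"type":"number"}},"required":["series"]}

```bash
ls; mkdir -p pics; python3 - <<'E'
from rig import *
import cv2
print(sense())
for n in("scene","top"):
    print(n,calibration(n)); cv2.imwrite(f"pics/{n}0.png",grab_frame(n))
E
```

```text
pics
{'clock': 0.0, 'qpos': array([ 1.11958141e+00,  3.53616706e-01,  1.63416343e+00,  1.46168123e-05,
        1.15524301e+00, -2.40602552e-03]), 'qvel': array([ 0.00106005, -0.00036243,  0.0001155 , -0.00031473,  0.00171512,
       -0.00149652]), 'joint_efforts': array([ 5.61619905e-03, -6.05250263e+01, -3.42072165e+01,  3.83500719e-04,
        9.26475768e-03,  6.51742630e-05]), 'eef_pos': array([270.96138176, 562.64748866, 230.56880826]), 'tcp_rot': array([-3.14157585e+00,  1.43045275e-03,  1.12198153e+00]), 'contact_force': array([-0.17327972,  0.80362582,  0.31121841]), 'wrist_torque': array([-0.01748248, -0.0217258 , -0.01319104]), 'opening': 1.0025872728977652}
scene {'fx': 509.41088258055305, 'fy': 509.41088258055305, 'cx': 315.50004154787945, 'cy': 237.08126047656873, 'distortion': array([-0.12320736,  0.        ,  0.        ,  0.        ,  0.        ]), 'rvec': array([ 2.03458528,  1.33883208, -0.54849981]), 'tvec': array([-205.16550646, -296.39210842, 1591.15558521])}
top {'fx': 452.29739212650054, 'fy': 452.29739212650054, 'cx': 320.7076634099455, 'cy': 236.50356532037813, 'distortion': array([0.03858073, 0.        , 0.        , 0.        , 0.        ]), 'rvec': array([ 2.16301939, -2.16743125,  0.12851162]), 'tvec': array([ 17.97709905, 556.88763513, 782.59199766])}
```

View pics/scene0.png

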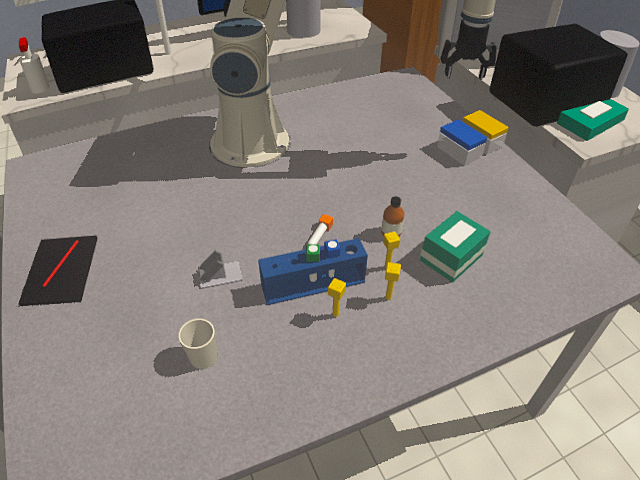

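View pics/top0.png

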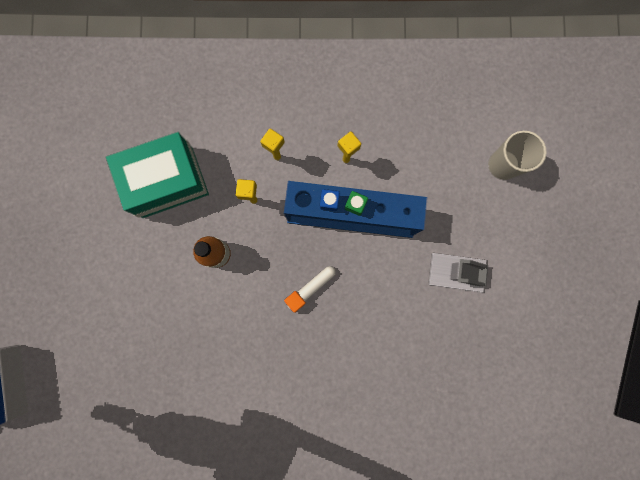

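The top view looks straight down, with image up as +x and left as +y. Rack corners are near (285,185) to (425,235), the blue cap at (330,199), the green at (357,202) and the orange cap at (295,300) with its foot at (332,270). The rest is at (460,272) and its direction needs a closer look. I'll zoom in and measure.

```bash
cat > h.py <<'E'
import numpy as np, cv2
from rig import sense, grab_frame, calibration
def cam(n):
    c=calibration(n); K=np.array([[c["fx"],0,c["cx"]],[0,c["fy"],c["cy"]],[0,0,1.]])
    R=cv2.Rodrigues(c["rvec"])[0]; return K,c["distortion"],R,c["tvec"]
def rays(n,px):
    K,d,R,t=cam(n); u=cv2.undistortPoints(np.float64(px).reshape(-1,1,2),K,d).reshape(-1,2)
    return -R.T@t, np.c_[u,np.ones(len(u))]@R
def onz(n,px,z):
    o,D=rays(n,px); return o+D*((z-o[2])/D[:,2])[:,None]
def tri(pa,pb):  # one point seen in top and scene
    (o,D),(q,E)=rays("top",pa),rays("scene",pb); D=D[0];E=E[0]
    s=np.linalg.lstsq(np.c_[D,-E],q-o,rcond=None)[0]; A=o+s[0]*D;B=q+s[1]*E
    return (A+B)/2,np.linalg.norm(A-B)
def proj(n,P):
    K,d,R,t=cam(n); return cv2.projectPoints(np.float64(P).reshape(-1,1,3),cv2.Rodrigues(R)[0],t,K,d)[0].reshape(-1,2)
HS={"blue":((108,150,150),(122,255,255)),"orange":((6,200,150),(14,255,255)),"green":((50,150,60),(70,255,255))}
def blobs(im,lo,hi,amin=20):
    m=cv2.inRange(cv2.cvtColor(im,cv2.COLOR_BGR2HSV),lo,hi)
    return sorted([c for c in cv2.findContours(m,cv2.RETR_EXTERNAL,cv2.CHAIN_APPROX_NONE)[0] if cv2.contourArea(c)>amin],key=cv2.contourArea)[::-1]
E
python3 - <<'E'
from h import *
t=cv2.imread("pics/top0.png");s=cv2.imread("pics/scene0.png")
def z(im,x,y,w,h): return cv2.resize(im[y:y+h,x:x+w],(400,300),interpolation=cv2.INTER_CUBIC)
cv2.imwrite("pics/crop1.png",np.vstack([np.hstack([z(t,420,240,80,60),z(s,180,240,80,60)]),np.hstack([z(t,280,170,160,120),z(s,250,205,132,99)])]))
hsv=cv2.cvtColor(t,cv2.COLOR_BGR2HSV)
for p in [(325,192),(350,196),(295,300),(400,195),(400,228),(325,280),(440,270),(468,270)]: print(p,hsv[p[1],p[0]])
E
```

```text
(325, 192) [108 203 158]
(350, 196) [ 67 178 130]
(295, 300) [ 13 221 227]
(400, 195) [107 174 113]
(400, 228) [107 168  44]
(325, 280) [ 19  33 164]
(440, 270) [  0  12 169]
(468, 270) [ 6 20 63]
```

View pics/crop1.png

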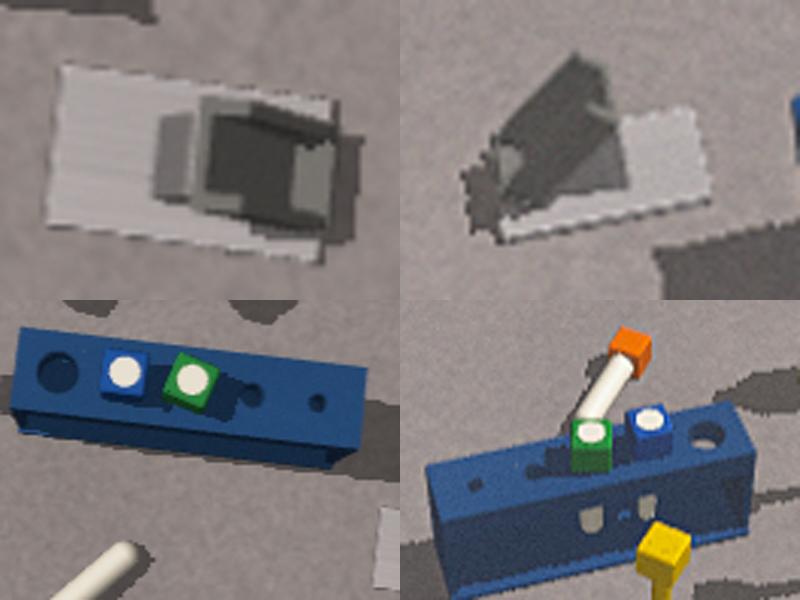

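```bash
python3 - <<'E'
from h import *
t=cv2.imread("pics/top0.png");s=cv2.imread("pics/scene0.png")
z=lambda im,x,y,w,h,k: cv2.resize(im[y:y+h,x:x+w],None,fx=k,fy=k,interpolation=cv2.INTER_CUBIC)
a=z(t,450,253,44,44,9);b=z(s,186,245,44,44,9)
cv2.imwrite("pics/crop2.png",np.clip(np.hstack([a,b]).astype(float)*1.5,0,255))
for n in("top","scene"): print(n,"cam at",rays(n,[[320,240]])[0].round())
# rack top plate
c=blobs(t,(100,120,80),(115,255,200),300)[0]; c=cv2.convexHull(c)
q=cv2.approxPolyDP(c,4,True).reshape(-1,2); print("rack corners",q.tolist()); 
P=onz("top",q,92); print(P.round(1).tolist()); print("sizes",np.linalg.norm(P-np.roll(P,-1,0),axis=1).round(1),"mean",P.mean(0))
# caps
for k,im,lo,hi,zz in [("orange",t,(5,180,120),(16,255,255),31),("green",t,(50,120,90),(72,255,255),120),("blue",t,(104,150,140),(118,255,255),120)]:
    for c in blobs(im,lo,hi,60)[:2]:
        r=cv2.minAreaRect(c); W=onz("top",cv2.boxPoints(r),zz); e=W[1]-W[0]
        print(k,cv2.contourArea(c),r,W.mean(0).round(1),"sides",np.linalg.norm(e).round(1),np.linalg.norm(W[2]-W[1]).round(1),"yaw mod90",np.degrees(np.arctan2(e[1],e[0]))%90)
# white: disc tops and orange barrel
for c in blobs(t[120:330,220:440],(0,0,140),(30,110,255),60)[:8]:
    c=c+[220,120]; r=cv2.minAreaRect(c); m=r[0]; print("white",cv2.contourArea(c),r, onz("top",[m],120).round(1), onz("top",cv2.boxPoints(r),13).round(1).tolist() if cv2.contourArea(c)>250 else "")
print(np.r_[onz("top",[(432.4,253),(487,259.4),(484,292.4),(429.4,285)],5)].round(1))
E
```

```text
top cam at [465.  21. 841.]
scene cam at [1301. -337.  925.]
rack corners [[288, 181], [426, 197], [423, 229], [284, 212]]
[[644.4, 72.1, 92.0], [616.5, -159.9, 92.0], [562.3, -153.5, 92.0], [591.5, 78.5, 92.0]]
sizes [233.7  54.6 233.8  53.3] mean [603.68049138 -40.68495323  92.        ]
orange 224.5 ((294.32354736328125, 301.2941589355469), (16.269784927368164, 15.076667785644531), 49.398704528808594) [441.7  63.8  31. ] sides 26.5 28.8 yaw mod90 40.40274746595226
green 270.5 ((356.0086669921875, 201.6465606689453), (17.33245086669922, 17.201147079467773), 23.198591232299805) [603.5 -39.9 120. ] sides 28.3 28.1 yaw mod90 66.68205089287989
blue 235.5 ((328.861572265625, 198.10769653320312), (16.62065315246582, 16.124515533447266), 7.125016689300537) [609.4   3.9 120. ] sides 26.5 27.0 yaw mod90 82.85557273394312
white 19339.0 ((329.5, 264.5), (129.0, 219.0), 90.0) [[502.    3.4 120. ]] [[627.4, 203.2, 13.0], [626.8, -202.9, 13.0], [391.6, -195.1, 13.0], [392.6, 197.6, 13.0]]
white 14484.0 ((329.5, 165.5), (91.0, 219.0), 90.0) [[663.4   2.7 120. ]] [[780.6, 206.2, 13.0], [780.3, -207.3, 13.0], [606.2, -202.3, 13.0], [606.8, 202.7, 13.0]]
white 91.5 ((329.5, 198.0), (10.0, 11.0), 90.0) [[609.6   2.9 120. ]] 
white 86.0 ((356.0000305175781, 201.50003051757812), (10.60660171508789, 10.60660171508789), 45.0) [[603.7 -39.9 120. ]] 
[[ 528.9 -189.8    5. ]
 [ 517.  -289.6    5. ]
 [ 456.7 -281.4    5. ]
 [ 470.1 -182.5    5. ]][ WARN:0@0.624] global loadsave.cpp:1063 imwrite_ Unsupported depth image for selected encoder is fallbacked to CV_8U.
```

View pics/crop2.png

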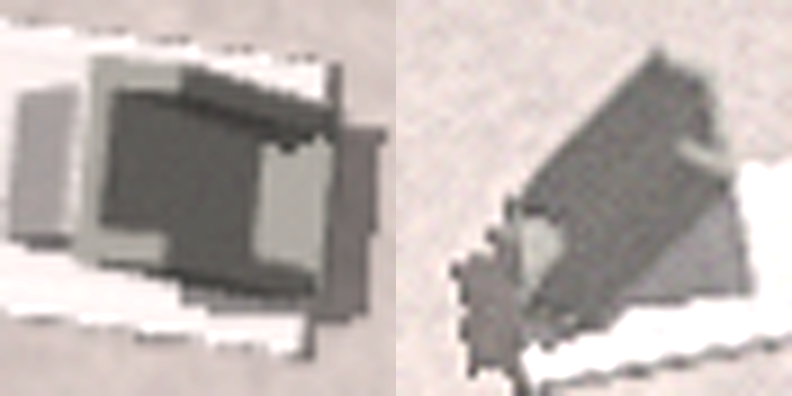

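```bash
python3 - <<'E'
from h import *
from scipy.optimize import least_squares
print("W outer tri",tri((470.3,259.6),(215,250.7)))
o=np.array([493.2,-235.8,0]); u=np.array([.126,.992,0]);u/=np.linalg.norm(u); v=np.array([-u[1],u[0],0]); k=2**-.5
up=np.array([0,0,1.])
def pts(s,w,z):  # seat along u, across v, height
    S=o+s*u+w*v+z*up; C=S+11*k*(u-up); E=C+64*k*(u+up); W=E+14*k*(up-u); T=C+14*k*(up-u)
    return S,C,E,W
obs=np.array([[478.5,275.2],[461.9,271.0],[469.3,271.1]])
f=lambda p:(proj("top",np.array(pts(*p)[1:]))-obs).ravel()
r=least_squares(f,[-30,0,30]); print(r.x,r.fun.round(2)); print("seat",pts(*r.x)[0])
P=np.array([pts(*r.x)[3]+16*v*sg for sg in(1,-1)]); print("W outer pred",P,proj("scene",P),proj("top",P))
t=cv2.imread("pics/top0.png")
hsv=cv2.cvtColor(t,cv2.COLOR_BGR2HSV); m=((hsv[...,2]>185)&(hsv[...,1]<60)).astype(np.uint8)*255; m[:262]=0;m[305:]=0;m[:,:285]=0;m[:,345:]=0
c=max(cv2.findContours(m,0,1)[0],key=cv2.contourArea); r=cv2.minAreaRect(c); print("barrel",r,onz("top",cv2.boxPoints(r),13).round(1).tolist())
print("yellow",[onz("top",[cv2.minAreaRect(c)[0]],z)[0].round() for c in blobs(t,(20,150,120),(30,255,255),80) for z in (90,)])
E
```

```text
W outer tri (array([ 508.49555321, -232.76130844,  100.30377057]), np.float64(11.713829947123177))
[-49.07177777  -0.82116712   1.43304363] [ 0.05 -0.29 -0.07 -0.07  0.03  0.34]
seat [ 487.83139272 -284.58413415    1.43304363]
W outer pred [[ 477.39390231 -239.77834442   48.80919797]
 [ 509.13885468 -243.81046538   48.80919797]] [[214.13975684 258.17126592]
 [216.13019309 268.12689137]] [[468.5415425  280.59714982]
 [470.11229281 262.31981016]]
barrel ((315.182373046875, 281.62945556640625), (8.56875228881836, 40.4575309753418), 49.398704528808594) [[458.6, 59.9, 13.0], [506.2, 4.0, 13.0], [494.3, -6.1, 13.0], [446.9, 49.8, 13.0]]
yellow [array([708., -27.,  90.]), array([633., 146.,  90.]), array([718., 101.,  90.])]
```

```bash
python3 - <<'E'
from h import *
from scipy.optimize import least_squares
print(tri((468.3,282.1),(215,250.7)),tri((470.3,259.6),(218.1,261.1)))
o=np.array([493.2,-235.8,0]); u=np.array([.126,.992,0]);u/=np.linalg.norm(u); v=np.array([-u[1],u[0],0]); k=2**-.5
up=np.array([0,0,1.])
def pts(s,w,z):
    S=o+s*u+w*v+z*up; C=S+11*k*(u-up); E=C+64*k*(u+up); W=E+14*k*(up-u)
    return S,C,E,W
f=lambda p:np.r_[(proj("top",np.array(pts(*p)[1:]))-[[478.5,275.2],[461.9,271.0],[469.3,271.1]]).ravel(),
  (proj("scene",[pts(*p)[3]+16*v,pts(*p)[3]-16*v])-[[215,250.7],[218.1,261.1]]).ravel()]
r=least_squares(f,[-30,0,30]); print(r.x,r.fun.round(1)); print("seat",pts(*r.x)[0], "C,E,W",pts(*r.x)[1:])
E
```

```text
(array([ 474.31134991, -233.37680312,   68.41746497]), np.float64(1.1781185173531212)) (array([ 512.32776909, -236.42352442,   72.88186747]), np.float64(0.3282818603330366))
[-42.32708586   0.79447936  22.41848988] [ 0.3 -0.2 -0.2 -0.1  0.1  0.3  0.6  0.3 -0.4 -0.2]
seat [ 487.07848001 -277.68962148   22.41848988] C,E,W (array([ 488.05855941, -269.97344079,   14.64031529]), array([ 493.76083956, -225.07929862,   59.89514928]), array([ 492.51346578, -234.89989222,   69.79464422]))
```

Emit:
servo_tool(series=[0.021,-0.035,0,-4.46,0.021,-0.035,0,-4.46,0.021,-0.035,0,-4.46,0.021,-0.035,0,-4.46,0.021,-0.035,0,-4.46,0.021,-0.035,0,-4.46,0.021,-0.035,0,-4.46,0.021,-0.035,0,-4.46], gripper=0.075, newtons=30)

```text
clock: 0.77
eef_pos: [439.6, 281.2, 231.2]
tcp_rot: [3.142, 0.0, 0.496]
contact_force: [1.4, 1.0, -0.5]
opening: 0.877
```

Emit:
servo_tool(series=[0.021,-0.035,0,-4.46,0.021,-0.035,0,-4.46,0.021,-0.035,0,-4.46,0.021,-0.035,0,-4.46,0.021,-0.035,0,-4.46,0.021,-0.035,0,-4.46,0.021,-0.035,0,-4.46,0.021,-0.035,0,-4.46])

```text
clock: 1.43
eef_pos: [607.6, 1.1, 231.0]
tcp_rot: [-3.142, 0.001, -0.128]
contact_force: [0.1, -0.2, -0.0]
opening: 0.874
```

Emit:
servo_tool(series=[0,0,0,0])

```text
clock: 1.52
eef_pos: [610.2, -2.7, 231.0]
tcp_rot: [3.14, -0.002, -0.132]
contact_force: [-0.6, 0.7, 0.8]
opening: 0.88
```

Emit:
servo_tool(series=[0,0,0,0,0,0,-0.03,0,0,0,-0.03,0,0,0,0,0])

```text
clock: 1.85
eef_pos: [603.0, 4.0, 166.0]
tcp_rot: [3.141, 0.009, -0.122]
contact_force: [-2.1, 0.7, -1.1]
opening: 0.88
```

Emit:
servo_tool(series=[0,0,0,0,0,0,0,0,0,0,0,0,0,0,0,0])

```text
clock: 2.18
eef_pos: [608.2, 3.5, 173.1]
tcp_rot: [-3.141, -0.003, -0.123]
contact_force: [0.6, 0.3, 1.2]
opening: 0.876
```

Emit:
servo_tool(series=[0.002,0,-0.02,0.5,0,0,-0.025,0,0,0,-0.02,0,0,0,-0.011,0,0,0,0,0,0,0,0,0])

```text
clock: 2.68
eef_pos: [609.4, 3.1, 95.8]
tcp_rot: [3.142, -0.0, -0.115]
contact_force: [0.3, -0.1, 0.0]
opening: 0.878
```

Emit:
servo_tool(series=[0,0,0,0,0,0,0,0,0,0,0,0,0,0,0,0,0,0,0,0,0,0,0,0], gripper=0.02)

```text
clock: 3.18
eef_pos: [609.8, 3.1, 96.4]
tcp_rot: [-3.141, -0.001, -0.115]
contact_force: [-2.5, -0.3, 5.7]
opening: 0.344
```

Emit:
servo_tool(series=[0,0,0.01,0,0,0,0.02,0,0,0,0.03,0,0,0,0.03,0,0,0,0.025,0,0,0,0.01,0,0,0,0,0])

```text
clock: 3.77
eef_pos: [610.7, 3.1, 223.6]
tcp_rot: [-3.141, -0.005, -0.115]
contact_force: [0.4, -0.1, -0.8]
opening: 0.343
```

Emit:
servo_tool(series=[-0.0017,-0.012,0,0,-0.0028,-0.024,0,0,-0.0028,-0.024,0,0,-0.0025,-0.019,0,0,-0.001,-0.008,0,0,0,0,0,0,0,0,0,0])

```text
clock: 4.35
eef_pos: [597.7, -84.0, 219.1]
tcp_rot: [-3.141, 0.002, -0.116]
contact_force: [0.5, 1.0, -1.2]
opening: 0.348
```

Emit:
servo_tool(series=[0,0,-0.01,0,0,0,-0.01,0,0,0,-0.01,0,0,0,-0.007,0,0,0,0,0,0,0,0,0])

```text
clock: 4.85
eef_pos: [598.0, -83.5, 182.4]
tcp_rot: [-3.142, 0.002, -0.114]
contact_force: [-0.4, 0.3, -0.7]
opening: 0.346
```

```bash
python3 - <<'E'
from h import *
s=grab_frame("scene");t=grab_frame("top"); st=sense(); p=st["eef_pos"]; print(p,st["tcp_rot"])
cv2.imwrite("pics/s1.png",s);cv2.imwrite("pics/t1.png",t)
e=proj("scene",[[598.4,-83.9,92],[p[0],p[1],p[2]+10-80],[p[0],p[1],p[2]+10]]);print(e)
e2=proj("top",[[598.4,-83.9,92]]);print(e2)
z=lambda im,x,y,w,h: cv2.resize(im[y:y+h,x:x+w],(400,500),interpolation=cv2.INTER_CUBIC)
x,y=int(e[0][0])-32,int(e[0][1])-60;X,Y=int(e2[0][0])-48,int(e2[0][1])-60; print((x,y),(X,Y))
cv2.imwrite("pics/crop3.png",np.hstack([z(s,x,y,64,80),z(t,X,Y,96,120)]))
E
```

```text
[598.63869233 -83.74331955 183.4781536 ] [-3.14155834e+00 -3.26404088e-04 -1.14519830e-01]
[[294.81752935 261.75988583]
 [294.63855361 255.18865661]
 [293.50949502 228.79177613]]
[[380.87209253 207.75542276]]
(262, 201) (332, 147)
```

View pics/crop3.png

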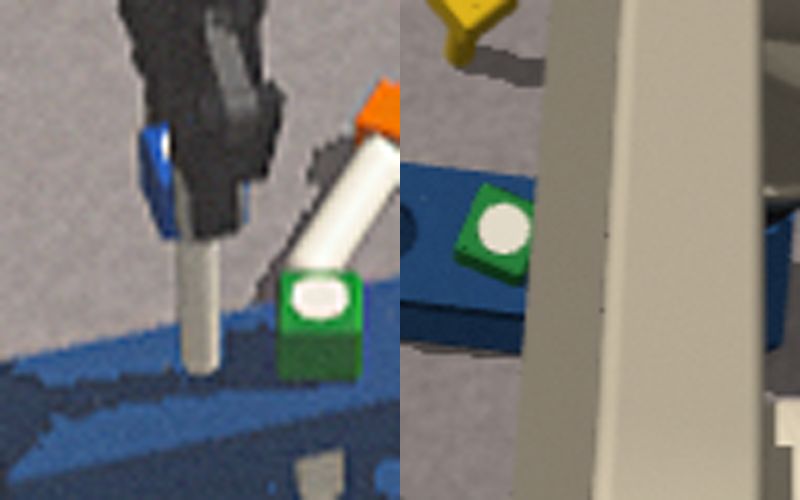

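```bash
python3 - <<'E'
from h import *
s=cv2.imread("pics/s1.png"); h=cv2.cvtColor(s,cv2.COLOR_BGR2HSV)
p=np.array([598.6,-83.7])
for y in range(238,262):
    row=h[y,284:304]; m=(row[:,1]<70)&(row[:,2]>90); xs=np.flatnonzero(m)+284
    w=row[m][:,2].astype(float) if m.any() else []
    z=np.interp(y,*proj("scene",[[*p,z] for z in(180,160,140,120,100)])[:,1][None],[180,160,140,120,100])if 0 else 0
    print(y,xs.min() if m.any() else None,xs.max() if m.any() else None,np.round(xs.mean(),2) if m.any() else None)
print(proj("scene",[[*p,z] for z in(180,160,140,120,100)]).round(2))
E
```

```text
238 284 303 294.0
239 284 303 293.5
240 284 303 293.5
241 284 303 293.5
242 284 303 293.5
243 284 303 293.5
244 284 303 293.5
245 284 303 293.5
246 284 302 293.0
247 284 302 293.0
248 284 302 293.0
249 284 303 293.5
250 284 300 292.0
251 284 296 290.0
252 284 296 290.0
253 284 296 290.67
254 291 296 293.5
255 291 296 293.5
256 291 296 293.5
257 291 296 293.5
258 291 296 293.5
259 291 296 293.5
260 292 295 293.5
261 None None None
[[293.72 233.42]
 [294.01 240.16]
 [294.29 246.73]
 [294.56 253.12]
 [294.83 259.35]]
```

```bash
python3 - <<'E'
from h import *
s=cv2.imread("pics/scene0.png")
R=np.array([603.6,-40.2]);d=np.array([.121,.993])
print("pred green disc",proj("scene",[*R,120]),"blue disc",proj("scene",[609.4,3.3,120]))
for c in blobs(s[225:270,295:345],(0,0,150),(179,60,255),15): 
    m=cv2.moments(c); print("white",m["m10"]/m["m00"]+295,m["m01"]/m["m00"]+225,m["m00"])
c=[R+d*k for k in(118,-118)]; e=np.array([d[1],-d[0]])
P=np.array([[*(q+sg*28*e),92] for q in c for sg in(1,-1)]); print("rack corners pred",proj("scene",P).round(1).tolist())
h=blobs(s,(100,120,80),(125,255,255),300)[0]; print(cv2.approxPolyDP(cv2.convexHull(h),2,True).reshape(-1,2).tolist())
E
```

```text
pred green disc [[314.04406251 248.85834614]] blue disc [[333.37190417 244.90033584]]
white 325.9922807017544 235.3621052631579 475.0
white 301.502380952381 235.25178571428572 280.0
white 332.0 244.0 40.0
rack corners pred [[368.6, 255.4], [360.0, 238.1], [264.6, 278.4], [259.1, 259.6]]
[[366, 254], [263, 277], [259, 263], [261, 259], [333, 240], [358, 238]]
```

Emit:
servo_tool(series=[0,0,-0.006,0,0,0,-0.006,0,0,0,-0.006,0,0,0,-0.006,0,0,0,-0.006,0])

```text
clock: 5.37
eef_pos: [597.7, -83.9, 152.4]
tcp_rot: [3.142, 0.001, -0.115]
contact_force: [-3.9, 0.9, 1.5]
opening: 0.348
```

Emit:
servo_tool(series=[-0.0007,0,-0.012,0,0,0,-0.012,0,0,0,-0.012,0,0,0,-0.01,0,0,0,-0.006,0,0,0,-0.003,0,0,0,0,0])

```text
clock: 5.95
eef_pos: [597.4, -83.8, 97.3]
tcp_rot: [-3.142, 0.001, -0.115]
contact_force: [-2.0, -1.0, -2.4]
opening: 0.344
```

Nearly home, so I'll release, back off, and check once the arm is over the orange tube.

Emit:
servo_tool(series=[0,0,-0.002,0,0,0,0,0])

```text
clock: 6.12
eef_pos: [597.4, -83.9, 96.4]
tcp_rot: [3.142, 0.001, -0.115]
contact_force: [-3.8, 0.0, -1.8]
opening: 0.347
```

Emit:
servo_tool(series=[0,0,0,0,0,0,0,0,0,0,0,0,0,0,0,0,0,0,0,0,0,0,0.02,0,0,0,0.03,0,0,0,0.03,0], gripper=0.07)

```text
clock: 6.78
eef_pos: [597.0, -83.8, 176.4]
tcp_rot: [-3.141, 0.002, -0.115]
contact_force: [0.0, -1.0, -1.2]
opening: 0.819
```

Emit:
servo_tool(series=[-0.021,0.02,0,6,-0.021,0.02,0,6,-0.021,0.02,0,6,-0.021,0.02,0,6,-0.021,0.02,0,6,-0.021,0.02,0,6,-0.021,0.02,0,6,-0.005,0.005,0,5])

```text
clock: 7.45
eef_pos: [442.5, 62.8, 176.1]
tcp_rot: [-3.14, 0.001, 0.712]
contact_force: [0.0, 0.4, -1.1]
opening: 0.82
```

```bash
python3 - <<'E'
from h import *
t=grab_frame("top");cv2.imwrite("pics/t2.png",t);s=grab_frame("scene");cv2.imwrite("pics/s2.png",s);print(sense()["eef_pos"],sense()["tcp_rot"])
for c in blobs(t[170:250,270:440],(104,150,140),(118,255,255),60)[:2]:
    r=cv2.minAreaRect(c+[270,170]); print(cv2.contourArea(c),r,onz("top",[r[0]],120))
z=lambda im,x,y,w,h: cv2.resize(im[y:y+h,x:x+w],(400,300),interpolation=cv2.INTER_CUBIC)
cv2.imwrite("pics/crop4.png",np.hstack([z(s,240,200,160,120),z(t,280,170,160,120)]))
E
```

```text
[444.78908409  62.00292071 176.55677276] [ 3.14147610e+00 -3.79183200e-04  7.08998112e-01]
78.5 ((382.6219482421875, 203.9024200439453), (16.675161361694336, 16.012571334838867), 6.340191841125488) [[599.70211409 -82.90937114 120.        ]]
```

View pics/crop4.png

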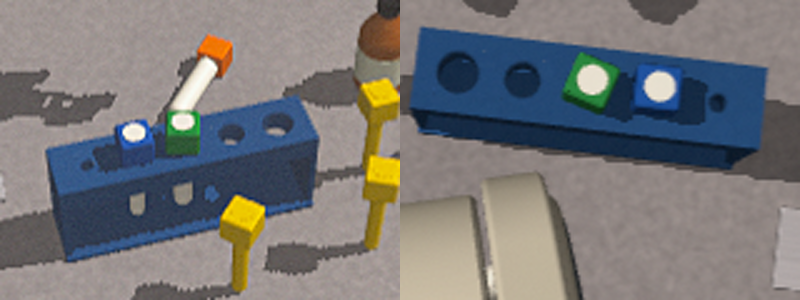

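Emit:
servo_tool(series=[0,0,-0.03,0,0,0,-0.04,0,0,0,-0.04,0,0,0,-0.035,0,0,0,-0.02,0,0,0,-0.006,0,0,0,0,0,0,0,0,0], newtons=20)

```text
clock: 8.22
eef_pos: [446.7, 60.9, 5.8]
tcp_rot: [3.141, -0.001, 0.704]
contact_force: [-0.1, 0.9, -0.2]
opening: 0.821
```

Emit:
servo_tool(series=[0,0,0,0,0,0,0,0,0,0,0,0,0,0,0,0,0,0,0,0,0,0,0,0,0,0,0,0], gripper=0.02)

```text
clock: 8.8
eef_pos: [446.5, 61.2, 6.4]
tcp_rot: [3.14, -0.002, 0.706]
contact_force: [-1.4, 0.0, 8.9]
opening: 0.352
```

Emit:
servo_tool(series=[0,0,0.01,0,0,0,0.02,0,0,0,0.03,0,0,0,0.03,0,0,0,0.03,0,0,0,0.02,0,0,0,0,0,0,0,0,0])

```text
clock: 9.47
eef_pos: [446.4, 61.2, 146.9]
tcp_rot: [3.14, -0.003, 0.706]
contact_force: [-0.8, -0.3, -1.2]
opening: 0.35
```

Emit:
servo_tool(series=[0.01,-0.016,0,-6,0.02,-0.033,0,-6,0.022,-0.035,0,-6,0.022,-0.035,0,-6,0.022,-0.035,0,-6,0.022,-0.035,0,-6,0.015,-0.028,0,-6,0.0088,-0.0158,0,-5.4])

```text
clock: 10.13
eef_pos: [588.2, -174.8, 143.7]
tcp_rot: [3.141, 0.001, -0.129]
contact_force: [0.2, 0.4, -0.6]
opening: 0.354
```

Emit:
servo_tool(series=[0,0,0,0,0,0,-0.015,0,0,0,-0.015,0,0,0,-0.005,0,0,0,0,0,0,0,0,0])

```text
clock: 10.63
eef_pos: [586.8, -171.0, 109.8]
tcp_rot: [-3.141, 0.002, -0.121]
contact_force: [0.8, 0.4, -0.7]
opening: 0.351
```

```bash
python3 - <<'E'
from h import *
s=grab_frame("scene");t=grab_frame("top"); st=sense(); p=st["eef_pos"]; print(p,st["tcp_rot"])
cv2.imwrite("pics/s3.png",s);cv2.imwrite("pics/t3.png",t)
x,y=(proj("scene",p)[0]-[60,60]).astype(int);X,Y=(proj("top",p)[0]-[50,60]).astype(int); print((x,y),(X,Y))
z=lambda im,x,y,w,h: cv2.resize(im[y:y+h,x:x+w],(400,400),interpolation=cv2.INTER_CUBIC)
cv2.imwrite("pics/crop5.png",np.hstack([z(s,x,y,100,100),z(t,X,Y,120,120)]))
E
```

```text
[ 587.746915   -171.41336798  110.87898246] [ 3.14152097e+00 -6.36653882e-04 -1.20907814e-01]
(np.int64(194), np.int64(204)) (np.int64(386), np.int64(152))
```

View pics/crop5.png

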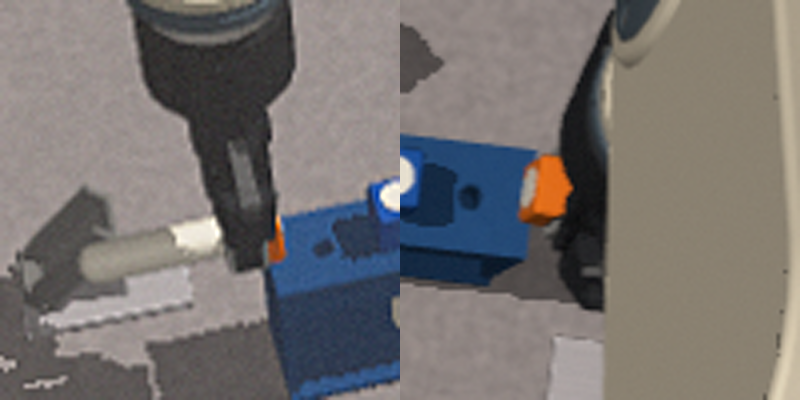

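Emit:
servo_tool(series=[0,0,-0.008,0,0,0,-0.005,0,0,0,-0.004,0,0,0,-0.003,0])

```text
clock: 11.07
eef_pos: [588.1, -172.9, 91.7]
tcp_rot: [3.14, -0.002, -0.121]
contact_force: [-7.1, -6.1, 20.3]
opening: 0.347
```

Emit:
servo_tool(series=[0,0,-0.003,0,0,0,-0.003,0,0,0,-0.003,0])

```text
clock: 11.32
eef_pos: [588.1, -173.4, 83.6]
tcp_rot: [3.139, -0.002, -0.121]
contact_force: [-8.6, -6.9, 25.8]
opening: 0.347
```

Emit:
servo_tool(series=[0,0,-0.003,0,0,0,-0.003,0,0,0,-0.003,0,0,0,0,0])

```text
clock: 11.65
eef_pos: [588.5, -173.3, 74.4]
tcp_rot: [3.14, -0.003, -0.121]
contact_force: [-5.4, -6.4, 18.8]
opening: 0.343
```

```bash
cat > look.py <<'E'
import sys
from h import *
n=sys.argv[1]
s=grab_frame("scene");t=grab_frame("top"); st=sense(); p=st["eef_pos"]; print(p,st["tcp_rot"],st["contact_force"])
cv2.imwrite(f"pics/s{n}.png",s);cv2.imwrite(f"pics/t{n}.png",t)
a=np.maximum((proj("scene",p)[0]-[60,55]).astype(int),0);b=np.maximum((proj("top",p)[0]-[60,60]).astype(int),0); print(a,b)
z=lambda im,x,y,w,h: cv2.resize(im[y:y+h,x:x+w],(400,400),interpolation=cv2.INTER_CUBIC)
cv2.imwrite(f"pics/c{n}.png",np.hstack([z(s,*a,100,100),z(t,*b,120,120)]))
E
python3 look.py 4
```

```text
[ 588.50069193 -173.33562441   74.36914093] [ 3.13944010e+00 -2.87709283e-03 -1.21264123e-01] [-6.13954533 -5.81651384 18.15512841]
[195 221] [371 155]
```

View pics/c4.png

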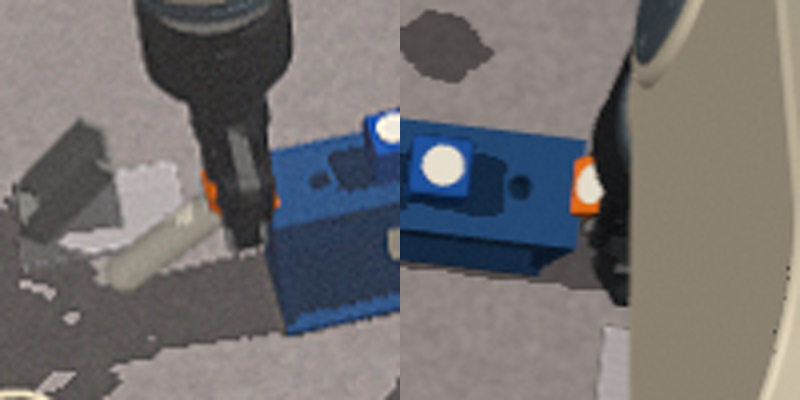

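```bash
cat > ang.py <<'E'
from h import *
def plane(px,P,d=(.121,.993)):   # scene pixel -> (along d from P, z) on vertical plane
    d=np.array([*d,0]);d/=np.linalg.norm(d); n=np.array([d[1],-d[0],0])
    o,D=rays("scene",np.float64(px)+[1.3,.9]); P=np.array([*P,0]); X=o+D*((n@(P-o))/(D@n))[:,None]
    return np.c_[(X-P)@d,X[:,2]]
E
python3 - <<'E'
from ang import *
a=np.array([195,221])
print(plane(np.array([[112,281],[198,196],[219,229],[120,250]])/4+a,(588.2,-171.7)))
E
```

```text
[[-74.42415555  42.79966919]
 [-20.51329249  97.2098496 ]
 [-11.84371363  66.72983693]
 [-66.80079772  67.20478076]]
```

Emit:
servo_tool(series=[0,0,-0.003,0,0,0,-0.003,0,0,0,-0.003,0,0,0,-0.002,0,0,0,0,0])

```text
clock: 12.17
eef_pos: [589.7, -173.9, 63.4]
tcp_rot: [3.139, -0.005, -0.121]
contact_force: [-0.7, -9.5, 13.1]
opening: 0.348
```

```bash
python3 look.py 5; python3 - <<'E'
from ang import *
s=cv2.imread("pics/s5.png"); h=cv2.cvtColor(s,cv2.COLOR_BGR2HSV)
# barrel: pixels changed vs s3/s4 & light greenish-grey
d=cv2.absdiff(s,cv2.imread("pics/s2.png")).max(2)
m=((d>25)&(h[...,1]<75)&(h[...,2]>95)).astype(np.uint8); m[:, :205]=0;m[:,262:]=0;m[:255]=0;m[320:]=0
cs=sorted(cv2.findContours(m,0,1)[0],key=cv2.contourArea)[::-1][:3]
for c in cs: print(cv2.contourArea(c),cv2.minAreaRect(c),plane(cv2.boxPoints(cv2.minAreaRect(c)),(588.2,-171.7)).round(0).tolist())
E
```

```text
[ 589.73749331 -173.87755422   63.35161207] [ 3.13882013 -0.00542952 -0.12127367] [-0.98072637 -8.65813564 13.45005165]
[195 224] [370 155]
106.5 ((230.00003051757812, 288.0000305175781), (18.384775161743164, 16.970561981201172), 45.0) [[-84.0, 59.0], [-54.0, 90.0], [-31.0, 38.0], [-62.0, 5.0]]
35.0 ((255.78846740722656, 264.9422912597656), (12.74754810333252, 3.9223227500915527), 78.69007110595703) [[-0.0, 126.0], [8.0, 126.0], [10.0, 85.0], [2.0, 85.0]]
33.0 ((211.2432403564453, 282.9594421386719), (4.274373531341553, 13.31631851196289), 80.53767395019531) [[-109.0, 87.0], [-81.0, 85.0], [-81.0, 71.0], [-110.0, 73.0]]
```

Emit:
servo_tool(series=[0,-0.002,0.005,0,0,0,0.015,0,0,0,0.02,0,0,0,0.02,0,-0.01,-0.006,0,0,-0.025,-0.014,0,0,-0.025,-0.014,0,0,-0.02,-0.011,0,0])

```text
clock: 12.93
eef_pos: [504.9, -218.9, 120.4]
tcp_rot: [-3.141, 0.002, -0.121]
contact_force: [0.3, 0.4, -0.8]
opening: 0.347
```

Emit:
servo_tool(series=[-0.01,-0.007,0,0,-0.003,-0.001,0,0,0,0,0,0,0,0,0,0])

```text
clock: 13.27
eef_pos: [495.3, -226.6, 121.3]
tcp_rot: [-3.142, -0.001, -0.122]
contact_force: [0.4, 0.4, -0.2]
opening: 0.355
```

```bash
python3 look.py 6
```

```text
[ 495.57824844 -226.38686855  121.26617904] [ 3.14158785e+00 -7.11037475e-04 -1.21141423e-01] [ 0.50634256 -0.09473926 -0.08751382]
[157 184] [414 208]
```

View pics/c6.png

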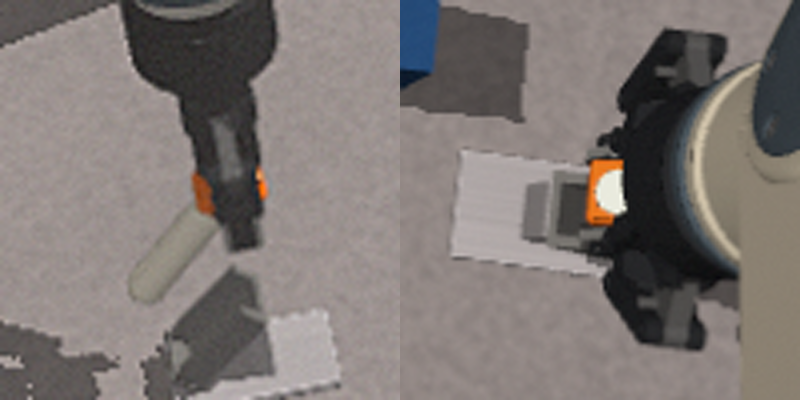

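```bash
python3 - <<'E'
from ang import *
a=np.array([157,184]); P=(495.5,-226.4)
q=plane(np.array([[193,207],[130,275],[222,237],[163,295],[137,300],[208,222],[146,285]])/4-.4+a,P); print(q.round(1))
for i,j in((0,1),(2,3),(5,6)): e=q[i]-q[j]; print(np.degrees(np.arctan2(e[1],e[0])))
E
```

```text
[[-22.6 139.4]
 [-64.5  97.5]
 [-10.5 112.3]
 [-49.4  76.3]
 [-64.2  76.6]
 [-16.3 125.9]
 [-57.3  87. ]]
45.01890814238649
42.725894607820415
43.47799029045195
```

```bash
python3 - <<'E'
from ang import *
P=np.array([495.5,-226.4]); d=np.array([.121,.993])
t=cv2.imread("pics/t6.png")
c=blobs(t[240:300,450:520],(4,180,120),(17,255,255),20)[0]+[450,240]; print(cv2.boundingRect(c)); 
x=c[:,0,0].min(); ys=c[c[:,0,0]<=x+1][:,0,1]; print(x,ys.min(),ys.max())
for z in(140,146,150):
    X=onz("top",[[x-.5,(ys.min()+ys.max())/2]],z)[0]; print(z,X,"along",(X[:2]-P)@d,"lat",(X[:2]-P)@[d[1],-d[0]])
a=np.array([157,184]); print(plane(np.array([[193,175],[197,212],[262,170],[267,193]])/4-.4+a,P))
E
```

```text
(470, 256, 11, 19)
470 257 274
140 [ 499.10494393 -212.17420763  140.        ] along 14.56241003924819 lat 1.858388446281394
146 [ 498.80960887 -210.17750863  146.        ] along 16.50939659907689 lat 1.3235201545109845
150 [ 498.61271883 -208.84637597  150.        ] along 17.807387638962656 lat 0.9669412933307351
[[-18.98538254 162.87070617]
 [-21.02156534 135.09222523]
 [ 17.78475629 156.48006266]
 [ 18.26960479 138.71790236]]
```

Emit:
servo_tool(series=[0,0.007,0,0,0,0.007,0,0,0,0.007,0,0,0,0,-0.015,0,0,0,-0.015,0,0,0,-0.008,0,0,0,0,0,0,0,0,0])

```text
clock: 14.03
eef_pos: [494.3, -205.2, 83.1]
tcp_rot: [-3.141, 0.001, -0.121]
contact_force: [-0.6, -0.6, -0.1]
opening: 0.347
```

```bash
python3 look.py 7
```

```text
[ 494.96369368 -205.68845811   83.88599092] [ 3.14140518e+00 -7.50606836e-04 -1.21586362e-01] [ 0.07755103  0.35982545 -0.52848978]
[168 193] [394 209]
```

View pics/c7.png

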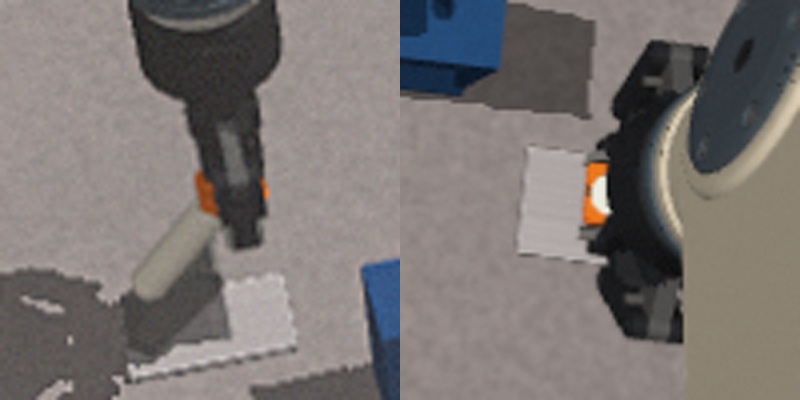

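Emit:
servo_tool(series=[0,0,-0.005,0,0,0,-0.004,0,0,0,-0.002,0,0,0,0,0])

```text
clock: 14.47
eef_pos: [494.1, -205.6, 71.8]
tcp_rot: [-3.141, 0.001, -0.122]
contact_force: [-0.6, -0.2, -0.7]
opening: 0.347
```

Emit:
servo_tool(series=[0,0,-0.0015,0,0,0,-0.0015,0,0,0,0,0])

```text
clock: 14.72
eef_pos: [494.3, -205.7, 69.0]
tcp_rot: [-3.142, 0.0, -0.122]
contact_force: [1.1, -0.5, -1.3]
opening: 0.346
```

Emit:
servo_tool(series=[0,0,-0.0015,0,0,0,-0.0015,0,0,0,0,0])

```text
clock: 14.97
eef_pos: [494.9, -206.2, 66.4]
tcp_rot: [3.141, -0.001, -0.121]
contact_force: [-0.1, -2.8, 0.4]
opening: 0.35
```

Emit:
servo_tool(series=[0,0,-0.0015,0,0,0,-0.0015,0,0,0,0,0])

```text
clock: 15.22
eef_pos: [494.9, -206.0, 63.4]
tcp_rot: [3.141, -0.001, -0.122]
contact_force: [0.8, -3.3, 2.2]
opening: 0.345
```

Emit:
servo_tool(series=[0,-0.002,-0.0015,0,0,-0.002,-0.0015,0,0,0,0,0])

```text
clock: 15.47
eef_pos: [494.3, -209.9, 59.8]
tcp_rot: [-3.141, 0.0, -0.122]
contact_force: [-0.5, -3.0, 0.2]
opening: 0.349
```

Emit:
servo_tool(series=[0,-0.002,-0.0015,0,0,-0.002,-0.0015,0,0,0,0,0])

```text
clock: 15.72
eef_pos: [494.7, -211.8, 57.8]
tcp_rot: [-3.138, 0.001, -0.124]
contact_force: [0.8, 14.9, 15.2]
opening: 0.346
```

Emit:
servo_tool(series=[0,0.0005,0.0005,0,0,0,0,0])

```text
clock: 15.88
eef_pos: [494.5, -211.7, 58.0]
tcp_rot: [-3.139, 0.0, -0.123]
contact_force: [1.7, 10.1, 9.1]
opening: 0.346
```

Emit:
servo_tool(series=[0,0,0,0,0,0,0,0,0,0,0,0,0,0,0,0,0,0,0,0,0,0,0.02,0,0,0,0.035,0,0,0,0.035,0], gripper=0.065)

```text
clock: 16.55
eef_pos: [493.3, -212.8, 147.7]
tcp_rot: [-3.141, 0.003, -0.122]
contact_force: [0.8, 0.1, 0.5]
opening: 0.756
```

Emit:
servo_tool(series=[-0.02,0,0.01,0,-0.03,0,0.01,0,-0.035,0,0,0,-0.035,0,0,0,-0.02,0,0,0,-0.01,0,0,0,0,0,0,0])

```text
clock: 17.13
eef_pos: [342.9, -213.1, 167.8]
tcp_rot: [-3.141, 0.0, -0.123]
contact_force: [0.5, -0.4, 0.3]
opening: 0.758
```

```bash
python3 - <<'E'
from ang import *
s=grab_frame("scene");t=grab_frame("top");cv2.imwrite("pics/s8.png",s);cv2.imwrite("pics/t8.png",t)
z=lambda im,x,y,w,h: cv2.resize(im[y:y+h,x:x+w],(400,400),interpolation=cv2.INTER_CUBIC)
cv2.imwrite("pics/c8.png",np.hstack([z(s,180,210,80,80),z(t,420,230,80,80)])); print(sense()["eef_pos"])
for n,im,(x,y,w,h) in(("s",s,(170,200,90,90)),("t",t,(420,230,80,80))):
    for c in blobs(im[y:y+h,x:x+w],(3,150,90),(17,255,255),20)[:2]: print(n,cv2.contourArea(c),cv2.minAreaRect(c+[x,y]),cv2.boundingRect(c+[x,y]))
u=np.array([.126,.992,0]);up=np.array([0,0,1.]);S=np.array([487.1,-277.7,22.4])
f=lambda a,p:S+a*.7071*(u+up)+p*.7071*(up-u)
for n in("scene","top"): print(n,"pred cap mid",proj(n,f(94,0)),"shoulder",proj(n,f(80,0)),"end corners",proj(n,[f(108,15),f(108,-15)]).tolist())
E
```

```text
[ 345.66752369 -213.80969722  168.1964325 ]
s 168.0 ((224.7500457763672, 248.7500457763672), (16.26345443725586, 14.142135620117188), 45.0) (217, 239, 18, 19)
t 387.0 ((458.1336669921875, 268.163330078125), (23.383373260498047, 18.607194900512695), 5.710593223571777) (446, 259, 25, 20)
scene pred cap mid [[225.67384589 248.11933378]] shoulder [[221.92724214 251.97498416]] end corners [[224.21321816034754, 241.88918322915663], [234.62511649780345, 246.52549421504273]]
top pred cap mid [[459.06093612 269.22329602]] shoulder [[463.15168319 270.21023255]] end corners [[463.44633047339676, 268.7530980085736], [446.5378689840288, 267.68569544048324]]
```

View pics/c8.png

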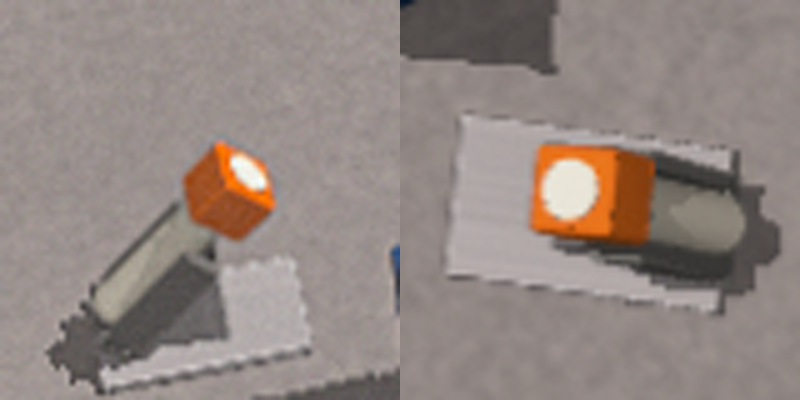

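Emit:
servo_tool(series=[0.02,0,0,0,0.035,0,0,0,0.035,0,0,0,0.035,0,0,0,0.02,0,0,0,0.0065,0.0005,0,0,0,0,-0.01,0,0,0,-0.025,0])

```text
clock: 17.9
eef_pos: [498.1, -213.2, 133.9]
tcp_rot: [3.14, -0.004, -0.121]
contact_force: [-0.5, 0.3, -0.1]
opening: 0.76
```

Emit:
servo_tool(series=[0,0,-0.03,0,0,0,-0.02,0,0,0,-0.01,0,0,0,-0.004,0,0,0,0,0,0,0,0,0])

```text
clock: 18.4
eef_pos: [496.3, -212.9, 69.4]
tcp_rot: [3.141, -0.001, -0.122]
contact_force: [-0.3, -0.8, -0.0]
opening: 0.761
```

```bash
python3 - <<'E'
from ang import *
t=cv2.imread("pics/t8.png"); g=cv2.cvtColor(t,cv2.COLOR_BGR2GRAY); H=[608.9,3.5,92]
for k,o in(("22",44),("26",88)):
    c=np.array([603.6+.121*o,-40.2+.993*o,92]); p=proj("top",c)[0]; x,y=(p-[11,11]).astype(int)
    w=g[y:y+23,x:x+23]; m=cv2.inRange(w,0,int((np.percentile(w,3)+np.percentile(w,90))/2))
    q=max(cv2.findContours(m,0,1)[0],key=cv2.contourArea); r=cv2.boundingRect(q); e=cv2.minEnclosingCircle(q)
    print(k,"pred",p,"seen",np.array(e[0])+[x,y],e[1],"world",onz("top",[np.array(e[0])+[x,y]],92))
from rig import sense; print(sense()["eef_pos"])
E
```

```text
22 pred [328.75479275 201.66926581] seen [328.34615421 201.65384579] 7.322958469390869 world [[608.95131755   4.17859362  92.        ]]
26 pred [302.75341543 198.58240219] seen [302.5 198.5] 8.276573181152344 world [[614.38915403  47.61014832  92.        ]]
[ 496.25569183 -212.94707328   69.42988005]
```

Emit:
servo_tool(series=[0,0,0,0,0,0,0,0,0,0,0,0,0,0,0,0,0,0,0,0,0,0,0,0], gripper=0.02)

```text
clock: 18.9
eef_pos: [496.5, -212.9, 69.5]
tcp_rot: [3.141, -0.001, -0.122]
contact_force: [0.1, 1.1, 7.5]
opening: 0.353
```

Emit:
servo_tool(series=[0,0.004,0.008,0,0,0,0.015,0,0,0,0.025,0,0,0,0.03,0,0,0,0.025,0,0,0,0.0085,0,0,0,0,0])

```text
clock: 19.48
eef_pos: [497.3, -209.0, 182.9]
tcp_rot: [3.14, -0.004, -0.122]
contact_force: [0.6, -0.1, -0.9]
opening: 0.349
```

Emit:
servo_tool(series=[0.006,0.0135,0,0,0.013,0.0295,0,0,0.013,0.0295,0,0,0.013,0.0295,0,0,0.013,0.0295,0,0,0.013,0.0295,0,0,0.013,0.0295,0,0,0.013,0.0295,0,0])

```text
clock: 20.15
eef_pos: [592.3, 13.0, 178.4]
tcp_rot: [3.141, 0.003, -0.122]
contact_force: [0.4, -0.7, -1.0]
opening: 0.349
```

Emit:
servo_tool(series=[0.013,0.0295,0,0,0.007,0.015,0,0,0.003,0.0063,0,0,0,0,0,0,0,0,0,0,0,0,0,0])

```text
clock: 20.65
eef_pos: [615.1, 60.7, 179.8]
tcp_rot: [3.141, 0.001, -0.123]
contact_force: [-0.2, -0.2, -0.8]
opening: 0.348
```

```bash
python3 look.py 9; python3 - <<'E'
from ang import *
s=cv2.imread("pics/s9.png"); b=cv2.imread("pics/s8.png")
P=sense()["eef_pos"][:2]; h=cv2.cvtColor(s,cv2.COLOR_BGR2HSV)
pr=np.array([[*(P-np.array([.121,.993])*x),z] for x,z in((0,200.5),(66,134))]); print(proj("scene",pr)-[1.3,.9])
(xa,ya),(xb,yb)=proj("scene",pr).astype(int)
x0,x1,y0,y1=min(xa,xb)-12,max(xa,xb)+4,min(ya,yb)-5,max(ya,yb)+14
m=((cv2.absdiff(s,b).max(2)>20)&(h[...,1]<70)&(h[...,2]>110)).astype(np.uint8); k=np.zeros_like(m);k[y0:y1,x0:x1]=m[y0:y1,x0:x1]
for c in sorted(cv2.findContours(k,0,1)[0],key=cv2.contourArea)[::-1][:2]:
    r=cv2.minAreaRect(c); q=plane(cv2.boxPoints(r),P); print(cv2.contourArea(c),r,q.round(1).tolist())
E
```

```text
[615.46733323  60.72651843 180.23206078] [ 3.14128252e+00  3.98927333e-04 -1.23161931e-01] [ 0.47971978 -0.96632596 -0.05774255]
[299 164] [231 126]
[[359.07452138 211.6059167 ]
 [328.46208484 240.01578227]]
17.5 ((333.6740417480469, 232.80667114257812), (5.5003767013549805, 18.433692932128906), 41.987213134765625) [[-73.0, 142.8], [-46.2, 176.5], [-36.6, 162.9], [-63.4, 128.6]]
14.5 ((344.8081359863281, 231.5486602783203), (3.74959397315979, 28.599849700927734), 53.97262954711914) [[-57.7, 136.5], [-6.8, 173.2], [-1.1, 162.6], [-52.4, 125.5]]
```

Emit:
servo_tool(series=[0,0,-0.012,0,0,0,-0.014,0,0,0,-0.008,0,0,0,-0.004,0,0,0,-0.003,0,0,0,0,0])

```text
clock: 21.25
eef_pos: [615.7, 61.9, 138.6]
tcp_rot: [3.141, 0.001, -0.122]
contact_force: [-0.6, -0.5, -0.3]
opening: 0.352
```

Emit:
servo_tool(series=[0,0,-0.002,0,0,0,-0.002,0,0,0,0,0])

```text
clock: 21.5
eef_pos: [616.2, 62.0, 135.4]
tcp_rot: [3.141, -0.001, -0.122]
contact_force: [-0.7, -0.8, -0.4]
opening: 0.351
```

Emit:
servo_tool(series=[0,0,-0.002,0,0,0,-0.002,0,0,0,0,0])

```text
clock: 21.75
eef_pos: [615.6, 62.1, 131.2]
tcp_rot: [3.141, 0.001, -0.122]
contact_force: [-1.0, -0.5, 1.9]
opening: 0.352
```

Emit:
servo_tool(series=[0,0,-0.0015,0,0,0,-0.0015,0,0,0,0,0])

```text
clock: 22.0
eef_pos: [616.2, 63.2, 129.0]
tcp_rot: [-3.14, -0.0, -0.122]
contact_force: [-2.4, 4.5, 7.6]
opening: 0.35
```

Emit:
servo_tool(series=[-0.0006,-0.0053,0.0049,0,-0.0007,-0.0058,0.0044,0,-0.0007,-0.0061,0.0039,0,0,0,0,0])

```text
clock: 22.33
eef_pos: [613.6, 45.0, 141.9]
tcp_rot: [-3.141, 0.001, -0.122]
contact_force: [-3.1, 2.5, 2.6]
opening: 0.349
```

```bash
python3 - <<'E'
from ang import *
s=grab_frame("scene");cv2.imwrite("pics/s10.png",s);h=cv2.cvtColor(s,cv2.COLOR_BGR2HSV)
P=np.array([614.2,44.6]);d=np.array([.121,.993])
for th in(45,60):
    c,n=np.cos(np.radians(th)),np.sin(np.radians(th)); A=[[*(P-d*k*c),162.5-k*n] for k in(0,14,40,70)]; print(th,(proj("scene",A)-[1.3,.9]).round(1).tolist())
for y in range(214,250,2):
    r=h[y,320:365]; print(y,"".join("W" if (v[1]<75 and v[2]>150) else "w" if v[1]<75 and v[2]>115 else "o" if v[0]<18 and v[1]>150 else "b" if 95<v[0]<125 and v[1]>120 else "." for v in r))
E
```

```text
45 [[351.0, 226.3], [346.4, 230.5], [338.0, 238.2], [328.5, 246.9]]
60 [[351.0, 226.3], [347.6, 230.9], [341.5, 239.4], [334.7, 249.0]]
214 WWWWWWWWWWWWWWWWWWWWWWWw.................wwww
216 WWWWWWWWWWWWWWWWWWWWWWWWw................wwww
218 WWWWWWWWWWWWWWWWWWWWWWWW.....................
220 WWWWWWWWWWWWWWWWWWWWWWWW....o......W.........
222 WWWWWWWWWWWWWWWwWWWWWWWW..oooo....oW.........
224 WWWWWWWWWWWWWWWWWWWWWWWW.ooooo...............
226 WWWWwWWWWWWWWWWWWWWWWWWWoooooo...............
228 WWWWWWWWWWWWWWWWWWWWWWWWwooooo...............
230 WWWWWWWWWWWWWWWWWWWWWWWWwwoooo...............
232 WWWWWWWWWWWWWWWWWWWWWWwwwwwooo...........o...
234 WWWWWWWWWWWWWWWWWWWWwwwwwWWw.................
236 WWWwWWWWWWWWWWWWWWWwwwwwWWWWW................
238 WWWWWWWWWWWWWWWWWWwwwWwWWWWWW................
240 WWWWWWWWWWWWWWWWwwwwWWWWWWwwww......bbbbwww..
242 WWWWWWWWWWWWWwwwwwwWWWWwwwwwbbbbbbbbbbbbbwWWW
244 WWWWwwwww..bb.wwwwWWWWwwwwbbbbbbbbbbbbbbbbwWW
246 ...bb.b...b.wwwwWWWWWwww.bbb.......bbbbbbbbwW
248 ........b.wwwwWWWWwwwwwbbb...........bbbbbbbw
```

Emit:
servo_tool(series=[-0.0008,-0.0064,0.0023,0,-0.0008,-0.0066,0.0016,0,-0.0008,-0.0069,0.0008,0,0,0,0,0])

```text
clock: 22.72
eef_pos: [610.9, 24.4, 145.9]
tcp_rot: [3.141, 0.001, -0.122]
contact_force: [-2.6, 1.4, 1.7]
opening: 0.349
```

Emit:
servo_tool(series=[-0.0009,-0.0071,0,0,-0.0009,-0.0072,-0.0005,0,0,0,0,0])

```text
clock: 22.97
eef_pos: [609.3, 10.2, 145.2]
tcp_rot: [3.141, 0.001, -0.122]
contact_force: [-2.0, 1.2, 0.3]
opening: 0.353
```

Emit:
servo_tool(series=[-0.0009,-0.0045,-0.001,0,-0.0005,-0.0034,-0.002,0,0,0,-0.002,0,0,0,-0.002,0,0,0,0,0])

```text
clock: 23.38
eef_pos: [608.1, 2.7, 138.0]
tcp_rot: [3.141, 0.001, -0.121]
contact_force: [-2.3, 1.6, -1.7]
opening: 0.349
```

Emit:
servo_tool(series=[0,0,-0.003,0,0,0,-0.003,0,0,0,-0.003,0,0,0,0,0])

```text
clock: 23.72
eef_pos: [608.0, 2.3, 130.4]
tcp_rot: [3.14, 0.001, -0.121]
contact_force: [-6.9, -1.4, 10.7]
opening: 0.348
```

Emit:
servo_tool(series=[-0.001,0.0005,0,0,-0.0005,0,0,0,0,0,0,0])

```text
clock: 23.97
eef_pos: [607.8, 2.4, 130.4]
tcp_rot: [3.14, -0.002, -0.121]
contact_force: [-2.2, -3.3, 7.0]
opening: 0.346
```

Emit:
servo_tool(series=[0,0,-0.003,0,0,0,-0.003,0,0,0,0,0])

```text
clock: 24.22
eef_pos: [607.7, 2.1, 125.3]
tcp_rot: [3.14, -0.002, -0.121]
contact_force: [-6.0, -6.0, 14.0]
opening: 0.353
```

Emit:
servo_tool(series=[-0.0008,-0.0015,0,0,0,0,-0.003,0,0,0,-0.003,0,0,0,0,0])

```text
clock: 24.55
eef_pos: [607.3, 0.9, 118.7]
tcp_rot: [3.14, -0.003, -0.121]
contact_force: [-2.9, -3.8, 7.3]
opening: 0.349
```

```bash
python3 - <<'E'
from h import *
st=sense();print(st["wrist_torque"],st["eef_pos"])
s=grab_frame("scene");cv2.imwrite("pics/s11.png",s);h=cv2.cvtColor(s,cv2.COLOR_BGR2HSV)
p=st["eef_pos"]; print((proj("scene",[[p[0],p[1],z] for z in(160,146,130,110,92)])-[1.3,.9]).round(1).tolist())
for y in range(222,250):
    r=h[y,315:355]; print(y,"".join("W" if (v[1]<75 and v[2]>150) else "w" if v[1]<75 and v[2]>115 else "o" if v[0]<18 and v[1]>150 else "b" if 95<v[0]<125 and v[1]>120 else "." for v in r))
E
```

```text
[-0.50135085  0.51754254 -0.10151439] [607.26029374   0.90689822 118.72598582]
[[331.1, 230.7], [331.0, 235.3], [330.8, 240.5], [330.6, 246.8], [330.4, 252.4]]
222 WWWWWWWW...............www...WWWWWWWWWWW
223 WWWWWWWW...............wwww..WWWWWWWWWWW
224 WWWWWWWW...............wwww..WWWWWWWWWWW
225 WWWWWWWW................www..WWWWWWWWWWW
226 WWWWWWWWw...............wwww.WWWWWWWWWWW
227 WWWWWWWWW...............wwww.WWWWWWWWWWW
228 WWWWWWWWW...............wwww.wwwwWWWWWWW
229 WwwWWWWWW................w.......WWWWWWW
230 WWWWWWWWW.........................WWWWWW
231 WWWWWWWwW.................w.......WWWWWW
232 WWWWWWWWW.........ww......ww......WWWWWW
233 WWWWWWWWW....o....Ww..............WWWWWW
234 WWWWWWWWW....o...o................WWWWWw
235 WWWWWWWWW...oo....o..............wWWWWW.
236 WWWWWWWWW...oo...................WWWWWw.
237 WWWWWWWWW...oo..................WWWWWW..
238 WWWWWWWWW...oo..................WWWWWW..
239 WWWWwwWWWw...o.................wWwwwww.b
240 WWWWWWWWWW...o.................Ww..bbbbb
241 WWWWWWWWWWwww..................bbbbbbbbb
242 WWWWWWWWWWWWWW................bbbbbbbbbb
243 wwwwWWWWWWWWWW............oo.bbbbbbbbbbb
244 ....wWWWWWwwwW...........ooo.bbbbbbbbbbb
245 W....Wwwww..bb..............bbbbbbbbb..b
246 WWw....bbbbbbb...........bbbbbbbb.......
247 WWW..bb.bbbbbb...........bbbbbbbb.b.....
248 WWW......bbbb...........wbbbbb.b........
249 WWW.....b...b...........wbbbbbbb..b.b...
```

Emit:
servo_tool(series=[-0.0005,-0.001,-0.003,0,0,0,-0.003,0,0,0,-0.003,0,0,0,0,0])

```text
clock: 24.93
eef_pos: [607.0, -0.2, 109.6]
tcp_rot: [3.14, -0.003, -0.121]
contact_force: [-1.7, -4.0, 6.9]
opening: 0.346
```

Emit:
servo_tool(series=[-0.0004,-0.0006,-0.003,0,0,0,-0.003,0,0,0,0,0])

```text
clock: 25.18
eef_pos: [606.9, -0.8, 103.7]
tcp_rot: [3.14, -0.004, -0.121]
contact_force: [0.3, -4.0, 6.4]
opening: 0.351
```

Emit:
servo_tool(series=[0,-0.0006,-0.003,0,0,0,-0.003,0,0,0,0,0])

```text
clock: 25.43
eef_pos: [606.8, -1.5, 97.6]
tcp_rot: [3.14, -0.004, -0.121]
contact_force: [-1.2, -5.8, 4.9]
opening: 0.345
```

Emit:
servo_tool(series=[0,0,0,0,0,0,0,0,0,0,0,0,0,0,0,0,0,0,0,0,0,0,0.01,0,0,0,0.03,0,0,0,0.035,0], gripper=0.065)

```text
clock: 26.1
eef_pos: [603.6, -0.3, 171.1]
tcp_rot: [3.141, 0.004, -0.122]
contact_force: [0.4, -0.4, -0.9]
opening: 0.763
```

Emit:
servo_tool(series=[-0.02,0.01,0.03,0,-0.035,0.01,0.01,0,-0.04,0,0,0,-0.04,0,0,0,-0.03,0,0,0,-0.01,0,0,0,0,0,0,0,0,0,0,0])

```text
clock: 26.77
eef_pos: [431.2, 19.7, 212.7]
tcp_rot: [-3.141, -0.003, -0.122]
contact_force: [0.1, -0.0, 0.5]
opening: 0.762
```

```bash
python3 - <<'E'
from h import *
s=grab_frame("scene");t=grab_frame("top");cv2.imwrite("pics/s12.png",s);cv2.imwrite("pics/t12.png",t)
z=lambda im,x,y,w,h: cv2.resize(im[y:y+h,x:x+w],(400,300),interpolation=cv2.INTER_CUBIC)
cv2.imwrite("pics/c12.png",np.vstack([np.hstack([z(s,250,215,120,90),z(t,280,170,160,120)]),np.hstack([z(s,160,180,320,240),z(t,80,90,560,420-30)])])); print(sense()["eef_pos"])
R=np.array([603.6,-40.2]);d=np.array([.121,.993])
for k,lo,hi,o in(("orange",(3,150,90),(17,255,255),44),("green",(50,120,60),(72,255,255),0),("blue",(104,150,140),(118,255,255),-44)):
    c=[c+[270,170] for c in blobs(t[170:250,270:440],lo,hi,40)][:1]; r=cv2.minAreaRect(c[0]); q=onz("top",[r[0]],120)[0]
    cs=[c+[250,210] for c in blobs(s[210:290,250:375],lo,hi,30)][:1]
    print(k,"top",np.round(r[0],1),np.round(r[1],1),q.round(1),"hole",(R+o*d).round(1),"scene box",cv2.boundingRect(cs[0]) if cs else None, "scene cap pred", (proj("scene",[[*(R+o*d),z] for z in(92,120)])-[1.3,.9]).round(1).tolist())
E
```

```text
[432.00453991  19.6407653  212.31782264]
orange top [329.1 198.6] [18.  18.3] [608.7   3.5 120. ] hole [608.9   3.5] scene box (324, 239, 17, 19) scene cap pred [[331.7, 252.5], [332.1, 243.8]]
green top [356.  202.3] [18.  18.8] [602.4 -39.9 120. ] hole [603.6 -40.2] scene box (307, 245, 13, 16) scene cap pred [[312.8, 256.6], [312.7, 248.0]]
blue top [382.7 203.9] [16.6 15.9] [599.8 -83.  120. ] hole [598.3 -83.9] scene box (287, 248, 15, 12) scene cap pred [[293.5, 260.8], [293.1, 252.1]]
```

View pics/c12.png

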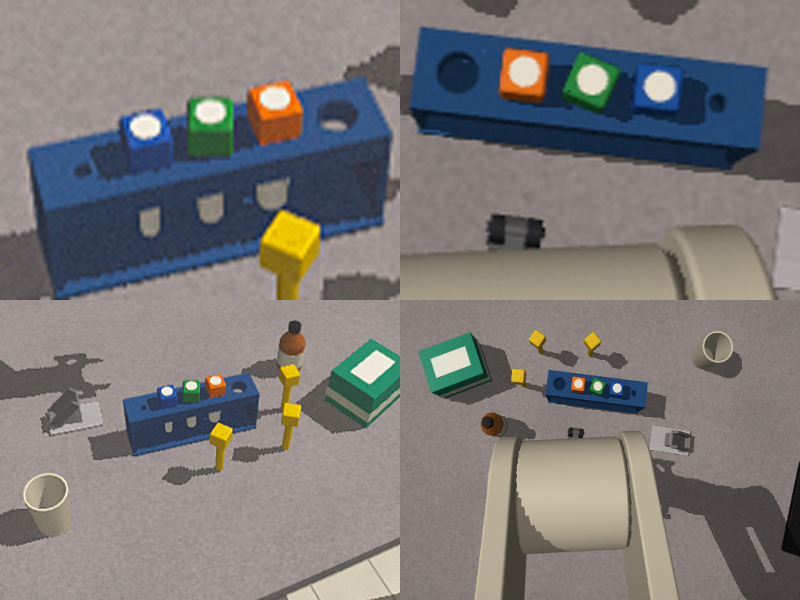

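```bash
python3 -c "
from rig import *
print(sense()['clock'],sense()['contact_force']); print(sign_off())"
```

```text
26.8667 [-0.24061789  0.38408977  0.32787527]
the job is handed in; nothing more can be done
None
```

Both misplaced tubes are in their matching holes, and I handed the job in at 26.9 s on the clock, with the gripper clear of everything.

- **Blue tube:** I lifted it out of the 22 mm hole by its cap and lowered it into the 14 mm hole.
- **Orange tube:** I took it by its cap and tipped it to about 45° against the rack's end edge. I then laid it in the slanted rest, pushed the foot against the stop (force rose along the tube's axis) and let it go. The pictures showed it reclining there freely. I took it again by its cap, turned it upright with its foot in the mouth of the 22 mm hole, lowered it most of the way and let it drop the last few millimetres.

**Last checks:**
- **Position:** the orange cap was within 0.5 mm of the centre of its hole, and the blue cap within about 2 mm, which is the calibration's accuracy.
- **Seating:** all three caps looked flush on the rack, and the three feet lined up below the plate. I judged this from the pictures rather than by touch.
- **Bystanders:** the green tube, bottle, carton, beaker and yellow look-alikes appear unmoved.

**What went less smoothly:**
- **First tilt:** the cap slipped about a centimetre in the fingers.
- **Final insertion:** it bound lightly, up to about 16 N, until I eased it sideways.
- **Scene camera:** it read about 1.3 pixels off throughout, and I corrected for that.

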